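# Find the concealed catch and pop the analyser's battery door

### The job

The analyser lies screen down for a battery change, and one of the four identical flush plates in its flat back is the concealed catch of the battery door; the other three are dummies that do not give. Feel across the plates gently with the closed fingertips, find the one that gives, and press it fully in so that the battery door rises and stays ajar, then draw the hand clear. Work the door only through its catch, never touching the door itself, and pick up or shift nothing else on the bench or on the analyser.

Things in the scene. Friction and masses are not known exactly. Their poses are not given: they have to be found in the camera images.
- analyser: portable signal analyser lying screen down on the bench (fixed, does not shift), 240 (its x) x 360 (its y) x 75 high, grey flat back upward; the pale bezel with black rubber corners and the folded grey-blue carrying bar reach 35 mm farther, low down. Origin: centre of its underside, on the bench; its x points from the row of plates to the battery door, z up. The flat back is 75 above the bench.
- plate_1 (a point): centre of the top face of flush plate no. 1 of 4 (no. 1 is at the analyser's +y end; in a row along the analyser's y, 70 apart, 55 from its centre towards -x). Each is a darker grey rectangle 45 (analyser's x) x 53 (y) in a slot 46 x 54, its face 1.5 below the flat back. This point belongs to the slot and does not sink. All four look alike: three are rigid blanks, one (a different one each time) is the catch.
- plate_2 (a point): centre of the top face of flush plate no. 2 of 4 (no. 1 is at the analyser's +y end; in a row along the analyser's y, 70 apart, 55 from its centre towards -x). Each is a darker grey rectangle 45 (analyser's x) x 53 (y) in a slot 46 x 54, its face 1.5 below the flat back. This point belongs to the slot and does not sink. All four look alike: three are rigid blanks, one (a different one each time) is the catch.
- plate_3 (a point): centre of the top face of flush plate no. 3 of 4 (no. 1 is at the analyser's +y end; in a row along the analyser's y, 70 apart, 55 from its centre towards -x). Each is a darker grey rectangle 45 (analyser's x) x 53 (y) in a slot 46 x 54, its face 1.5 below the flat back. This point belongs to the slot and does not sink. All four look alike: three are rigid blanks, one (a different one each time) is the catch.
- plate_4 (a point): centre of the top face of flush plate no. 4 of 4 (no. 1 is at the analyser's +y end; in a row along the analyser's y, 70 apart, 55 from its centre towards -x). Each is a darker grey rectangle 45 (analyser's x) x 53 (y) in a slot 46 x 54, its face 1.5 below the flat back. This point belongs to the slot and does not sink. All four look alike: three are rigid blanks, one (a different one each time) is the catch.
- catch (a joint): how far the catch plate is pushed in: 0 out to 0.006 m fully in. It moves straight down, resists with about 4 N all the way, then stops hard; it has no return spring and stays where it is left. Which of the four plates it is is not told: only feel, this value or the door shows it.
- battery_door (a joint): opening of the battery door, 0 shut (flush with the back) to 0.48 rad with the catch fully in. It is geared to the catch (0.08 rad per mm pushed) and stays where the catch leaves it.
- door_edge (a point): middle of the free edge (top face) of the battery door, darker grey with pale stripes and an orange mark, 79 (x) x 156 (y) x 5, at the analyser's +x side. It is hinged along its other edge, nearer the plates (25 from the analyser's centre towards +x); this free edge, 105 from the centre, lifts by up to 37.
- coax_adapter: steel coaxial adapter, dia. 22, 46 tall, standing on the analyser's back beside the door; bystander. Sizes in mm; origin at the centre of its underside.
- attenuator: black attenuator with brass neck, dia. 30, 48 tall, standing on the analyser's back on the other side of the door; bystander. Sizes in mm; origin at the centre of its underside.
- battery_pack: charged battery pack, black with orange patch, 76 x 150 x 22, lying on the bench for later; bystander. Sizes in mm; origin at the centre of its underside.
- mug: blue mug, dia. 80, 92 tall, handle at its +y; bystander. Sizes in mm; origin at the centre of its underside.
- screwdriver: screwdriver lying on the bench along its x; bystander. Sizes in mm; origin at the centre of its underside (screwdriver: about its middle).
- adapter_tray: blue open tray with four compartments, 120 x 160 x 30; bystander. Sizes in mm; origin at the centre of its underside.
- power_sensor: pale box-shaped power sensor, 110 x 50 x 30, with connectors at both ends (185 long in all), lying along its x; bystander. Sizes in mm; origin at the centre of its underside.

How it is judged (in metres and radians):
At the end, for the whole second after the job is handed in: The catch is in by more than 4.5 of its 6 mm, the battery door stands ajar by more than 0.34 rad and still, and every bystander is within 15 mm of where it began (value of joint catch above 0.0045 m and value of joint battery_door above 0.34 rad and velocity of joint battery_door below 0.05 rad/s and distance of each of coax_adapter, attenuator, battery_pack, mug, screwdriver, adapter_tray, power_sensor from where it was at the start of the episode below 0.015 m); the robot touches nothing.
It fails at once if the robot touches the battery door's leaf (over 1 N) (contact force between any of the fingers, the arm and battery_door above 1 N).
It fails at once if the fingers press on anything harder than 60 N (contact force between the fingers and anything else above 60 N).
It fails at once if a bystander is picked up, or shifted by more than 15 mm (distance of any of coax_adapter, attenuator, battery_pack, mug, screwdriver, adapter_tray, power_sensor from where it was at the start of the episode above 0.015 m).
It also fails if it takes over 45 s, if anything falls off the work surface, if the arm or the gripper's body presses on something with over 40 N, if the wrist force passes 120 N, or if a joint passes its speed limit or range.

### The arm

A 7-joint arm with a two-finger parallel gripper is mounted at the origin on the work surface. World frame = base frame: x ahead of the robot, y to its left, z up, the work surface at z = 0. Lengths are in mm, angles in degrees, forces in N, time in s.
With the tool pointing down it reaches from about 400 to 900 mm from the base axis. Payload 5.5 kg.
Tool frame: the origin (TCP) lies between the finger pads; the fingertips stand 14 mm ahead of it and the grasp point (between the pads) lies 5 mm behind it (manip.tcp_to_tips is the distance from the TCP to the fingertips, in mm); z points along the fingers, y is the line along which they close (so a half turn about z gives the same grasp; the last joint's range is limited). The gripper opens to 85 mm and grips with 20 to 120 N. Pads are 22 mm wide; open, the fingers measure 114 mm over their backs; the gripper's body (76 mm by 85 mm) begins 54 mm behind the grasp point. The pads swing forward as they close: fully open they stand 13 mm farther back than shut.
Start: joints at [-58.373, 28.699, -24.465, 88.831, 12.651, 65.22, -12.049], TCP at [185.084, 623.092, 245.31] pointing down, gripper open.
Joint ranges: [-164.97, 164.97], [-17.58, 116.51], [-87.97, 89.64], [11.32, 138.91], [-80.73, 260.73], [10.89, 115.49], [-147.41, 147.41]. Speed limits (degrees/s): [147.25, 147.25, 180, 180, 180, 180, 180].

### API

Orientations are given as [roll, pitch, yaw] about the fixed x, y, z axes, in that order (R = Rz(yaw) Ry(pitch) Rx(roll)).
In Python, from station import manip gives the robot as it stands. The module is installed in compiled form; this text tells all that it offers.
- The arm moves only by the tool drive_tool, never from a script. Its argument "commands" is a list of rows, each a list of 3 entries, a list of its own where there are three numbers: the shift along the tool's x, y, z scaled (see below), then the turn about the tool's z scaled (see below), then the gripper command: -1 is shut, 1 is fully open, values between are in proportion. In form: [[[x, y, z], spin, jaw], ...]. A call has 1 to 5 rows; each row is the pose to reach, as a shift and turn from the pose commanded when the call began, along the tool's axes at that moment, turning the shorter way round; what a row does not reach only later rows make up. The controller multiplies each number of a shift by 0.25 m and each number of a turn by 360 degrees. A row lasts 1/12 s, in which the tool goes at most 41.7 mm and 7.16 degrees, less where a joint would pass 70% of its speed; a pose out of reach is approached as far as the arm can. A call with a number of a shift or a turn outside -1 to 1 is refused whole. A call with a gripper value outside its range is refused whole. The fingers move at their own pace and stop on an object; "grip_force" is the grip in N (left out, the last holds). Time passes only in rows, so rows that repeat a pose let the fingers close. It gives the time, the measured TCP pose, the force, the opening and the grip force at its end, in the units of the state.
- manip.read_state(): the state, without advancing time (a new reading comes with each control period).
- manip.camera(name): name is "scene" or "top" or "wrist"; returns the picture (400x640x3 uint8, red, green, blue); there is no depth.
- manip.camera_model(name): a dict with "fx", "fy", "cx", "cy" (pixels), "camera_from_world" (4x4, takes a point from world to camera coordinates). Camera axes: x right, y up, looking along -z (the intrinsics and any distortion apply to the point x, -y, -z); pixel columns grow to the right and rows downward; lengths in mm; the calibration is good to about 2 mm. A picture is of the moment at which its call begins: read the wrist's pose just before it. camera_model takes no time and is no camera call; for the wrist camera it gives the pose at the moment of the call.
- manip.hand_in(): hands the job in; it is judged then, once.
The state is a dict: "t": time; "joints": joint angles; "qd": joint speeds; "joint_efforts": joint torques, N m; "ee_pos": TCP position; "orientation": TCP orientation; "wrist_force": force on the tool from outside, world axes, zero at the start; "wrist_torque": the same for the moment, N m; "opening": finger opening in mm; "grasp_force": force on a finger pad.
Only numpy, scipy, OpenCV 4.12 (cv2) and the standard library are available. Lean on these libraries where they do the work, as an engineer would, in place of code of your own. Each camera call takes 0.05 s, during which the arm holds its last target. There are 200 camera calls.

## Working session

There is one attempt and no reset: what is moved stays moved. The work goes in short steps, Python scripts to look and compute and a tool call to move; the robot and the scene stay as the last step left them, time stands still between calls to the robot, and variables do not carry over. Pictures are saved under pics/ and viewed, at most 10 in all, crops included, and the job is handed in when it is done.

Besides the shell and the picture viewer there is one more tool, called as name(argument=value, ...), one argument or row to a line, values as JSON. drive_tool: Moves the arm, as the interface text tells. Shifts and turns lie within -1 to 1; 1 stands for 0.25 m of shift or 360 degrees of turn. Its arguments: {"type":"object","properties":{"commands":{"type":"array","items":{"type":"array"}},"grip_force":{"type":"number"}},"required":["commands"]}

```bash
mkdir -p pics; python3 - <<'E'
from station import manip
import cv2
print(manip.read_state())
for n in("top","scene"):
    im=manip.camera(n); cv2.imwrite(f"pics/{n}0.png",im[...,::-1])
    m=manip.camera_model(n); print(n,m)
E
```

```text
{'t': 0.0, 'joints': array([-58.37158232,  28.75614063, -24.45180633,  88.89344776,
        12.65138652,  65.21999479, -12.0486815 ]), 'qd': array([ 0.06051187,  0.0952521 , -0.02467393,  0.13820135,  0.00911688,
       -0.04073547,  0.01941408]), 'joint_efforts': array([ 1.06396453e-04, -5.69522059e+01, -5.81616953e+00, -2.80932838e+01,
        1.06727341e-02,  1.21445875e-02,  1.99759808e-05]), 'ee_pos': array([184.99757303, 622.39829105, 244.21708913]), 'orientation': array([-1.79883976e+02, -3.01334655e-03,  1.63454834e+02]), 'wrist_force': array([-0.15193898, -1.00975954, -0.35356336]), 'wrist_torque': array([-0.03314995,  0.00674963,  0.00187683]), 'grasp_force': 0.0, 'opening': 85.69453005809952}
top {'fx': 369.27419423694465, 'fy': 369.27419423694465, 'cx': 322.5970813355051, 'cy': 199.58965565626667, 'camera_from_world': array([[-2.59243549e-02, -9.99663645e-01, -7.23805406e-04,
        -5.59779456e+00],
       [ 9.84783384e-01, -2.56629142e-02,  1.71881069e-01,
        -5.38160851e+02],
       [-1.71841831e-01,  3.74311429e-03,  9.85117442e-01,
        -1.13196865e+03],
       [ 0.00000000e+00,  0.00000000e+00,  0.00000000e+00,
         1.00000000e+00]])}
scene {'fx': 462.2054997363242, 'fy': 462.2054997363242, 'cx': 318.7203400260511, 'cy': 201.75036266659774, 'camera_from_world': array([[-7.83388256e-02,  9.96612146e-01, -2.50451339e-02,
         5.73787919e+01],
       [-5.42653554e-01, -2.15539651e-02,  8.39680026e-01,
         2.18529157e+02],
       [ 8.36295491e-01,  7.93703781e-02,  5.42503635e-01,
        -1.87357523e+03],
       [ 0.00000000e+00,  0.00000000e+00,  0.00000000e+00,
         1.00000000e+00]])}
```

View pics/top0.png

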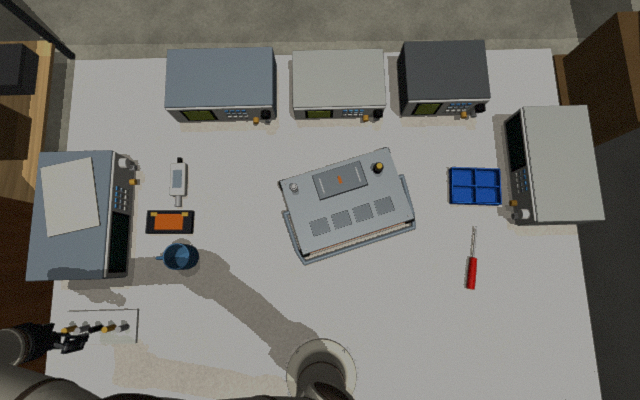

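View pics/scene0.png

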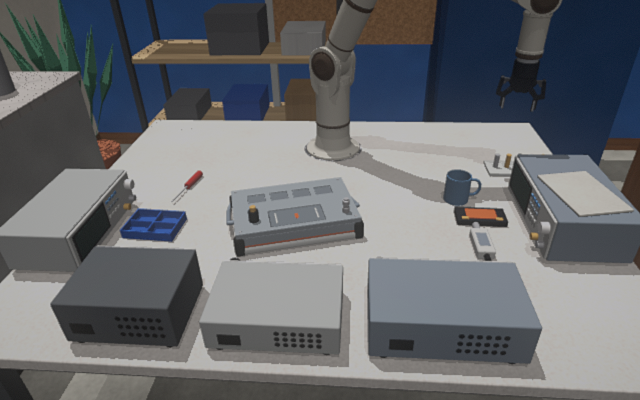

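The top view shows the four plates at about (319,227), (341,219), (362,212) and (384,205), with the door at (341,180). The coax adapter is at (294,187) and the attenuator at (378,168). I'll measure the plates now.

```bash
cat > h.py <<'E'
import numpy as np
from station import manip
def ray(m,u,v,z):
    T=m["camera_from_world"];R=T[:3,:3];c=-R.T@T[:3,3]
    d=R.T@np.array([(u-m["cx"])/m["fx"],-(v-m["cy"])/m["fy"],-1]);return c+d*(z-c[2])/d[2]
E
python3 - <<'E'
import cv2,numpy as np
from h import *
im=cv2.imread("pics/top0.png");g=cv2.cvtColor(im,6)
m=manip.camera_model("top")
loc=cv2.GaussianBlur(g,(0,0),1)
mask=((g<cv2.medianBlur(g,51)-12)*255).astype(np.uint8)
roi=np.zeros_like(mask);cv2.fillPoly(roi,[np.array([[300,215],[395,188],[402,215],[312,245]])],255)
n,l,s,c=cv2.connectedComponentsWithStats(mask&roi)
P=[]
for i in range(1,n):
    if s[i,4]>60:
        p=ray(m,*c[i],73.5);P.append(p);print(s[i],c[i].round(1),p.round(1))
P=np.array(P)[:,:2];P=P[np.argsort(-P[:,1])]
print(np.linalg.norm(np.diff(P,axis=0),axis=1));d=P[0]-P[-1];print("analyser y dir deg",np.degrees(np.arctan2(d[1],d[0])))
cv2.imwrite("pics/c.png",cv2.resize(np.hstack([im[140:270,270:420],cv2.cvtColor(mask&roi,8)[140:270,270:420]]),None,fx=2.6,fy=2.6,interpolation=2))
E
```

```text
[373 196  22  20 275] [383.7 205.3] [ 510.3 -208.8   73.5]
[352 203  22  20 279] [362.4 212.2] [ 490.2 -141.7   73.5]
[331 210  21  20 279] [341.  219.1] [470.6 -74.8  73.5]
[309 217  22  20 281] [319.3 226.2] [450.2  -7.3  73.5]
[70.52988513 69.7577906  70.05723638]
analyser y dir deg 106.5958530525248
```

View pics/c.png

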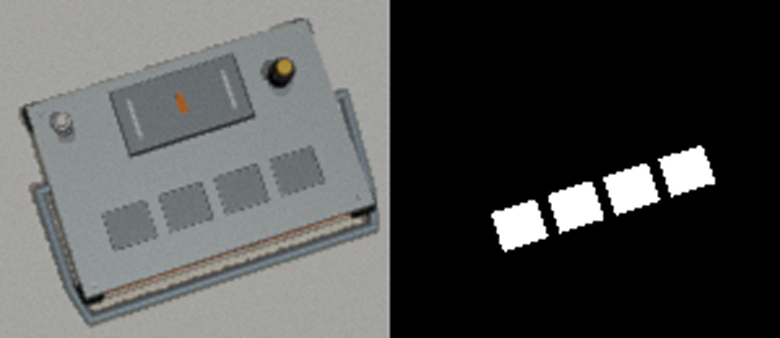

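drive_tool(
  commands=[
    [[-0.68,-0.466,0],-0.092,-1],
    [[-0.68,-0.466,0],-0.092,-1],
    [[-0.68,-0.466,0],-0.092,-1],
    [[-0.68,-0.466,0],-0.092,-1],
    [[-0.68,-0.466,0],-0.092,-1],
  ],
  grip_force=20,
)

```text
t: 0.52
ee_pos: [315.3, 461.4, 244.8]
orientation: [-180.0, -0.0, -163.0]
wrist_force: [0.5, 0.7, -0.2]
opening: 25.4
grasp_force: 0.0
```

drive_tool(
  commands=[
    [[0,-0.8,0],0,-1],
    [[0,-0.8,0],0,-1],
    [[0,-0.8,0],0,-1],
    [[0,-0.8,0],0,-1],
    [[0,-0.8,0],0,-1],
  ],
)

```text
t: 0.93
ee_pos: [372.3, 267.7, 244.9]
orientation: [-179.9, -0.0, -163.6]
wrist_force: [0.8, 0.5, -0.2]
opening: 0.1
grasp_force: 0.0
```

drive_tool(
  commands=[
    [[0,-0.8,0.2],0,-1],
    [[0,-0.8,0.2],0,-1],
    [[0,-0.8,0.2],0,-1],
    [[0,-0.8,0.2],0,-1],
    [[0,-0.8,0.2],0,-1],
  ],
)

```text
t: 1.35
ee_pos: [428.8, 77.3, 194.8]
orientation: [-180.0, 0.0, -163.4]
wrist_force: [1.5, -0.1, 0.1]
opening: 0.2
grasp_force: 0.0
```

drive_tool(
  commands=[
    [[0.015,-0.34,0.32],0,-1],
    [[0.015,-0.34,0.32],0,-1],
    [[0.015,-0.34,0.32],0,-1],
    [[0.015,-0.34,0.32],0,-1],
    [[0.015,-0.34,0.32],0,-1],
  ],
)

```text
t: 1.77
ee_pos: [448.1, -4.2, 113.7]
orientation: [179.9, -0.2, -163.6]
wrist_force: [0.5, 0.8, 0.0]
opening: 0.5
grasp_force: 0.0
```

```bash
python3 - <<'E'
import cv2
from h import *
s=manip.read_state();m=manip.camera_model("wrist");cv2.imwrite("pics/w1.png",manip.camera("wrist")[...,::-1])
print(s["ee_pos"],s["orientation"],s["wrist_force"])
T=m["camera_from_world"]
for p in [(450.2,-7.3),(470.6,-74.8),tuple(s["ee_pos"][:2])]:
    c=T[:3,:3]@np.array([*p,73.5])+T[:3,3];print(m["cx"]+m["fx"]*c[0]/-c[2],m["cy"]+m["fy"]*-c[1]/-c[2])
E
```

```text
[448.09289439  -4.19335781 113.73024264] [ 179.93105303   -0.23209336 -163.62866151] [0.46454566 0.81038541 0.02952998]
308.4396778935683 236.11633534451877
169.04169082196836 237.34862542083573
315.51057645598513 233.97829604732738
```

View pics/w1.png

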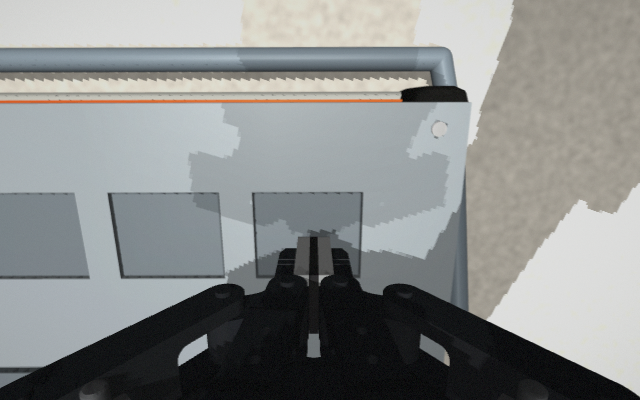

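Plate 1 spans columns 253–362 and rows 193–277. Its centre (308,235) matches the prediction, so I'll lower onto it.

drive_tool(
  commands=[
    [[0,-0.012,0.04],0,-1],
    [[0,-0.012,0.08],0,-1],
    [[0,-0.012,0.092],0,-1],
    [[0,-0.012,0.092],0,-1],
  ],
)

```text
t: 2.15
ee_pos: [449.6, -4.8, 91.5]
orientation: [180.0, -0.1, -163.3]
wrist_force: [0.2, -0.4, -0.4]
opening: -0.0
grasp_force: 0.0
```

drive_tool(
  commands=[
    [[0,0,0.004],0,-1],
    [[0,0,0.008],0,-1],
    [[0,0,0.012],0,-1],
    [[0,0,0.012],0,-1],
  ],
)

```text
t: 2.48
ee_pos: [450.5, -5.6, 89.4]
orientation: [-180.0, 0.0, -163.4]
wrist_force: [0.1, -0.7, -0.3]
opening: -0.1
grasp_force: 0.0
```

drive_tool(
  commands=[
    [[0,0,0.004],0,-1],
    [[0,0,0.008],0,-1],
    [[0,0,0.008],0,-1],
  ],
)

```text
t: 2.73
ee_pos: [450.6, -5.7, 87.6]
orientation: [-180.0, 0.0, -163.4]
wrist_force: [-1.3, 0.4, 3.7]
opening: -0.2
grasp_force: 1.9
```

drive_tool(
  commands=[
    [[0,0,0.004],0,-1],
    [[0,0,0.004],0,-1],
  ],
)

```text
t: 2.9
ee_pos: [450.7, -5.7, 87.5]
orientation: [-180.0, 0.0, -163.4]
wrist_force: [-6.0, 0.7, 16.5]
opening: 0.2
grasp_force: 8.4
```

drive_tool(
  commands=[
    [[0,0,0.004],0,-1],
    [[0,0,0.004],0,-1],
  ],
)

```text
t: 3.07
ee_pos: [450.7, -5.7, 87.5]
orientation: [-180.0, 0.0, -163.4]
wrist_force: [-8.5, 0.1, 28.4]
opening: 0.0
grasp_force: 14.6
```

Plate 1 is rigid: 28 N with no movement. On to plate 2.

drive_tool(
  commands=[
    [[0,0,-0.04],0,-1],
    [[0,-0.14,-0.04],0,-1],
    [[0,-0.28,-0.04],0,-1],
    [[0,-0.28,-0.04],0,-1],
    [[0,-0.28,-0.02],0,-1],
  ],
)

```text
t: 3.48
ee_pos: [471.6, -75.3, 91.0]
orientation: [-179.9, 0.1, -163.7]
wrist_force: [0.1, 0.1, -0.1]
opening: -0.4
grasp_force: 0.0
```

drive_tool(
  commands=[
    [[0,0,0.006],0,-1],
    [[0,0,0.012],0,-1],
    [[0,0,0.012],0,-1],
  ],
)

```text
t: 3.73
ee_pos: [469.7, -71.8, 86.8]
orientation: [180.0, -0.1, -163.3]
wrist_force: [0.3, 0.8, 0.5]
opening: 0.3
grasp_force: 0.0
```

drive_tool(
  commands=[
    [[0,0,0.004],0,-1],
    [[0,0,0.008],0,-1],
    [[0,0,0.008],0,-1],
  ],
)

```text
t: 3.98
ee_pos: [470.1, -71.9, 85.1]
orientation: [180.0, -0.0, -163.4]
wrist_force: [-0.7, 0.7, -0.5]
opening: 0.2
grasp_force: 0.1
```

Plate 2 gives, already about 2.4 mm below where plate 1 stopped. I'll keep pressing.

drive_tool(
  commands=[
    [[0,0,0.004],0,-1],
    [[0,0,0.008],0,-1],
    [[0,0,0.008],0,-1],
  ],
)

```text
t: 4.23
ee_pos: [470.3, -72.2, 83.1]
orientation: [180.0, -0.0, -163.4]
wrist_force: [0.1, -0.2, 1.2]
opening: -0.3
grasp_force: 0.0
```

drive_tool(
  commands=[
    [[0,0,0.004],0,-1],
    [[0,0,0.008],0,-1],
    [[0,0,0.008],0,-1],
  ],
)

```text
t: 4.48
ee_pos: [470.5, -72.5, 81.6]
orientation: [180.0, 0.0, -163.4]
wrist_force: [-2.0, 2.9, 6.1]
opening: -0.0
grasp_force: 3.2
```

drive_tool(
  commands=[
    [[0,0,0.004],0,-1],
    [[0,0,0.004],0,-1],
  ],
)

```text
t: 4.65
ee_pos: [470.7, -72.6, 81.5]
orientation: [-180.0, 0.0, -163.4]
wrist_force: [-4.8, 3.2, 16.4]
opening: 0.3
grasp_force: 8.5
```

The plate stopped hard at 81.5, which is 6 mm in. Withdrawing straight up.

drive_tool(
  commands=[
    [[0,0,-0.04],0,-1],
    [[0,0,-0.15],0,-1],
    [[0,0,-0.3],0,-1],
    [[0,0,-0.45],0,-1],
    [[0,0,-0.6],0,-1],
  ],
)

```text
t: 5.07
ee_pos: [470.1, -73.3, 231.9]
orientation: [-180.0, -0.0, -163.5]
wrist_force: [1.2, 0.0, -0.2]
opening: 0.2
grasp_force: 0.0
```

drive_tool(
  commands=[
    [[0,0.6,0],0,-1],
    [[0,0.6,0],0,-1],
    [[0,0.6,0],0,-1],
    [[0,0.6,0],0,-1],
    [[0,0.6,0],0,-1],
  ],
)

```text
t: 5.48
ee_pos: [426.3, 76.2, 230.8]
orientation: [179.9, 0.1, -163.0]
wrist_force: [1.0, -0.0, 0.3]
opening: 0.2
grasp_force: 0.0
```

drive_tool(
  commands=[
    [[0,0,0],0,-1],
    [[0,0,0],0,-1],
    [[0,0,0],0,-1],
  ],
)

```text
t: 5.73
ee_pos: [428.1, 69.5, 230.3]
orientation: [-180.0, 0.0, -163.6]
wrist_force: [-0.0, 0.3, -0.6]
opening: -0.1
grasp_force: 0.0
```

```bash
python3 - <<'E'
import cv2,numpy as np
from h import *
a=manip.camera("top")[...,::-1];b=manip.camera("scene")[...,::-1]
cv2.imwrite("pics/e.png",np.hstack([cv2.resize(a[130:280,260:430],None,fx=2.2,fy=2.2),cv2.resize(b[150:300,210:380],None,fx=2.2,fy=2.2)]))
E
```

```text
(no output)
```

View pics/e.png

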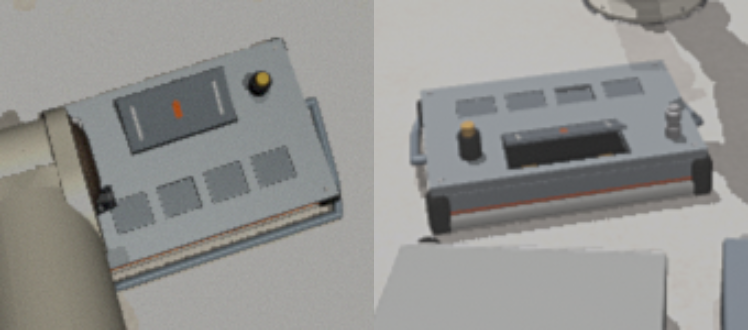

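The scene crop (right half) shows the door standing open at about (565,145), the second plate sunk at (575,93), and both adapters still upright. The hand is clear, so I'm handing in.

```bash
python3 -c "
from station import manip
print(manip.hand_in())"
```

```text
the job is handed in; nothing more can be done
None
```

Plate 2 was the catch: I pressed it fully in (6 mm), the last camera view shows the battery door ajar, the hand is clear, and the job is handed in; no verdict was returned.

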